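Carousel to packing wall

ROBOT

A 6-joint arm with a two-finger parallel gripper is mounted at the origin on a cart in front of the work surface, level with it; the furniture and walls round the work are solid. World frame = base frame: x ahead of the robot, y to its left, z up, the work surface at z = 0. Lengths are in mm, angles in degrees, forces in N, time in s.
With the tool pointing down it reaches from about 325 to 775 mm from the base axis. Payload 5.5 kg.
Tool frame: the origin (TCP) lies on the centre line of the jaws, within the pads' length; the fingertips stand manip.tcp_to_tips ahead of it and the grasp point (between the pads) lies 8 mm behind it (manip.tcp_to_tips is the distance from the TCP to the fingertips, in mm); z points along the fingers, y is the line along which they close (so a half turn about z gives the same grasp; the last joint's range is limited). The gripper opens to 85 mm and grips with 20 to 120 N. Pads are 22 mm wide; open, the fingers measure 114 mm over their backs; the gripper's body (76 mm by 85 mm) begins 54 mm behind the grasp point. The pads swing forward as they close: fully open they stand 13 mm farther back than shut.
Start: joints at [-73.035, 5.22, 70.514, -0, 104.267, -3.249], TCP at [207.316, -563.06, 207.975] pointing down, gripper open.
Joint ranges: [-164.24, 164.24], [-49.07, 125.15], [9.68, 141.18], [-86.29, 266.29], [3.28, 154.24], [-151.56, 151.56]. Speed limits (degrees/s): [147.25, 147.25, 172.46, 180, 180, 180].

INTERFACE

Orientations are given as [roll, pitch, yaw] about the fixed x, y, z axes, in that order (R = Rz(yaw) Ry(pitch) Rx(roll)).
In Python, from station import manip gives the robot as it stands.
- The arm moves only by the tool play_rows, never from a script. Its argument "increments" is a list of rows, each an object with "slide": the shift along the tool's x, y, z in mm, a list of three; "yaw": the turn about the tool's z in rad. A call has 1 to 12 rows; each row is the pose to reach, as a shift and turn from the pose commanded when the call began, along the tool's axes at that moment; what a row does not reach only later rows make up. A row lasts 1/12 s, in which the tool goes at most 41.7 mm and 7.16 degrees, less where a joint would pass 70% of its speed; a pose out of reach is approached as far as the arm can. A call with a gripper value outside its range is refused whole. "jaw" is the closure, from -1 (fully open) to 1 (shut), so that 0 is half open, set as the call begins (left out, the last holds). The fingers move at their own pace and stop on an object; the grip force is fixed at half the most. Time passes only in rows, so rows that repeat a pose let the fingers close. It gives the time, the measured TCP pose, the force, the opening and the grip force at its end, in the units of the state.
- manip.get_state(): the state, without advancing time (a new reading comes with each control period).
- manip.read_camera(name): name is "scene" or "top" or "wrist"; returns a dict with "frame" (384x512x3 uint8, blue, green, red), "fx", "fy", "cx", "cy" (pixels), "D" ([k1, k2, p1, p2, k3] as OpenCV has them; the pictures are not rectified), "R" (3x3) and "t" (3): a world point X has camera coordinates R X + t. Camera axes: x right, y down, z forward; pixel columns grow to the right and rows downward; lengths in mm; the calibration is good to about 2 mm. A picture is of the moment at which its call begins. There is no depth.
- manip.job_done(): hands the job in; it is judged then, once.
The state is a dict: "t": time; "qpos": joint angles; "qvel": joint speeds; "tau": joint torques, N m; "tcp_pos": TCP position; "tcp_rot": TCP orientation; "contact_force": force on the tool from outside, world axes, zero at the start; "moment": the same for the moment, N m; "grip_width": finger opening in mm; "grasp_force": force on a finger pad.
Only numpy, scipy, OpenCV 4.12 (cv2) and the standard library are available. Lean on these libraries where they do the work, as an engineer would, in place of code of your own. Each camera call takes 0.05 s, during which the arm holds its last target. There are 200 camera calls.

TASK

Push the parts carousel round by its rim pins until the compartment with the aluminium block is centred in the opening of the clear cover, and let it come to rest there. Then take the block out and lay it flat in the vacant place on the second course of the packing wall, in running bond: half on each of the two lower blocks nearest the robot, sides flush, close up to the upper block already laid, and let go. Leave the laid blocks, the other parts in the carousel and the can and bottles where they are.

Things in the scene. Friction and masses are not known exactly. Their poses are not given: they have to be found in the camera images.
- new_block: plain aluminium block 28 x 68 x 16 mm (its x, y, z), origin at the centre of its underside; the only block in the carousel, lying flat on the tray floor (22 mm above the bench) in its compartment, its long side radial within 0.25 rad; 60 to 115 g. It is to be laid on the wall
- tray_axis (a point): on the upright axis of the parts carousel, at tray-floor height (22 mm above the bench). Grey round tray of radius 145 mm with four equal 90 degree compartments between a hub of radius 28 mm and a ring wall of outer radius 118 mm; ring wall and the 3 mm dividers stand 16 mm above the rubber-lined tray floor
- opening (a point): middle of the opening in the fixed clear dust cover, 78 mm from the tray axis, at tray-floor height. The cover (radius 119 mm, 62 to 66 mm above the bench, knob on its centre up to 77 mm) bars the hand except in this one pie-shaped opening, which spans 50 degrees either side of the line from the axis to this point and faces the robot within 0.4 rad
- block_slot (a point): middle of the compartment that holds the block, 78 mm from the tray axis, at tray-floor height; turns with the tray. The dividers beside it, and the rim pins in line with them, stand 45 degrees either side of it; the further pins follow every 90 degrees
- rim_pin (a point): top of one of the four upright steel pins (10 mm diameter) on the tray's open rim, 52 mm above the bench, 134 mm from the tray axis, 45 degrees anticlockwise from above of block_slot; the others are alike, one in line with each divider. The tray is turned by pushing any of them
- tray (a joint): turn of the tray in rad, anticlockwise from above positive; 0 at the start, when the block's compartment stands anywhere but in the opening (1.1 rad or more from its middle). Turns either way without detents or a stop within two turns; light friction (about 1 N at the rim) keeps it where it is left. Jerks make loose contents slide
- setup_plate: fixed dark steel plate 52 x 226 x 8 mm (x, y, z), origin at the centre of its underside; the packing wall of blocks stands along its y axis, which points roughly toward the robot
- wall_place (a point): the vacant place for the new block on the wall's second course: the centre of its underside there, 24 mm above the bench, over the joint between the middle and the near lower block; axes as the setup plate's, so the block's long side belongs along y. At its -y side stands the end of the second-course block already laid, with a gap of 1 mm if the new block is exactly on this point
- base_far: loose lower-course block, plain aluminium block 28 x 68 x 16 mm (its x, y, z), origin at the centre of its underside; centre 69 mm from the plate's centre toward -y, far from the robot
- base_mid: loose lower-course block in the middle of the plate, plain aluminium block 28 x 68 x 16 mm (its x, y, z), origin at the centre of its underside
- base_near: loose lower-course block, plain aluminium block 28 x 68 x 16 mm (its x, y, z), origin at the centre of its underside; 69 mm from the plate's centre toward +y, nearest the robot
- top_far: loose second-course block already laid over the joint of the far and middle lower blocks, plain aluminium block 28 x 68 x 16 mm (its x, y, z), origin at the centre of its underside
- bearing: roller bearing race 42 mm across, 15 mm high, in another compartment; origin at underside centre
- fitting_1: zinc-plated hose nipple 15 mm across, 31 mm tall, standing (it may topple) in another compartment; origin at underside centre
- long_bolt: flanged bolt 46 x 63 x 21 mm lying in another compartment; origin at underside centre
- spray_can: bystander: green aerosol can, 58 mm across, 211 mm tall, upright at the far right of the carousel; origin at underside centre
- layout_bottle: bystander: squat white bottle with a screw cap, 51 mm across, 73 mm tall; origin at underside centre
- oil_bottle: bystander: small white bottle with a red cap, 35 mm across, 90 mm tall, left of the carousel; origin at underside centre
There are look-alikes about, which are no part of the job. What is shaped like the base_mid but green is not meant.

How it is judged:
By the outcome, as a careful person would: the job done as asked, in the order asked, and still so for the second after the job is handed in, with the robot touching nothing.
It also fails if it takes over 54 s, if anything falls off the work surface, if the arm or the gripper's body presses on something with over 40 N, if the wrist force passes 120 N, or if a joint passes its speed limit or range.

## Working session

There is one attempt and no reset: what is moved stays moved. The work goes in short steps, Python scripts to look and compute and a tool call to move; the robot and the scene stay as the last step left them, time stands still between calls to the robot, and variables do not carry over. Pictures are saved under pics/ and viewed, at most 10 in all, crops included, and the job is handed in when it is done.

Besides the shell and the picture viewer there is one more tool, called by a JSON object that holds its "op" and its "data", one argument or row to a line. play_rows: Moves the arm, as the interface text tells. Its arguments: {"type":"object","properties":{"increments":{"type":"array"},"jaw":{"type":"number"}},"required":["increments"]}

```bash
mkdir -p pics
cat > h.py <<'E'
import sys; sys.path.insert(0,'.')
from station import manip
import cv2, numpy as np
def cam(n,save=None):
    c=manip.read_camera(n); c['K']=np.array([[c['fx'],0,c['cx']],[0,c['fy'],c['cy']],[0,0,1.]]); c['D']=np.array(c['D'],float)
    c['R']=np.array(c['R']);c['t']=np.array(c['t'])
    if save: cv2.imwrite('pics/'+save,c['frame']); np.save('pics/'+save+'.npy',c,allow_pickle=True)
    return c
def load(s): return np.load('pics/'+s+'.npy',allow_pickle=True).item()
def ray(c,px):
    p=cv2.undistortPoints(np.array(px,float).reshape(-1,1,2),c['K'],c['D']).reshape(-1,2)
    d=np.c_[p,np.ones(len(p))]@c['R']; return -c['R'].T@c['t'],d
def onz(c,px,z):
    o,d=ray(c,px); return o+d*((z-o[2])/d[:,2])[:,None]
def proj(c,X):
    return cv2.projectPoints(np.array(X,float).reshape(-1,1,3),cv2.Rodrigues(c['R'])[0],c['t'],c['K'],c['D'])[0].reshape(-1,2)
E
python3 - <<'E'
from h import *
a=cam('top','top0.png');b=cam('scene','scene0.png')
for c in(a,b):print((-c['R'].T@c['t']).round(),c['fx'],c['R'][2].round(2))
cv2.imwrite('pics/t0.png',cv2.resize(a['frame'],(800,600)));cv2.imwrite('pics/s0.png',cv2.resize(b['frame'],(800,600)))
print(manip.tcp_to_tips,manip.get_state())
E
```

```text
[ 374.    3. 1150.] 377.90822131342736 [ 0.13 -0.01 -0.99]
[-125. 1110.  780.] 483.7427786147025 [ 0.45 -0.76 -0.47]
11.0 {'t': 0.1, 'qpos': array([-7.30339406e+01,  5.25892957e+00,  7.05758995e+01, -6.08139212e-04,
        1.04265825e+02, -3.24840020e+00]), 'qvel': array([ 0.05019309, -0.12651932, -0.10187675, -0.06622957,  0.0159061 ,
        0.04848072]), 'tau': array([ 3.14834695e-03, -4.60218108e+01, -4.19217467e+01, -1.03530836e-04,
        1.06993222e-02, -4.46729501e-06]), 'tcp_pos': array([ 207.23309627, -562.76453593,  206.95349412]), 'tcp_rot': array([-1.79899474e+02, -5.11484439e-03,  2.02143058e+01]), 'contact_force': array([-0.43199936, -0.54042378, -0.11337437]), 'moment': array([ 0.03048415, -0.04236506, -0.01892928]), 'grasp_force': 0.0, 'grip_width': 85.59647465284209}
```

View pics/t0.png

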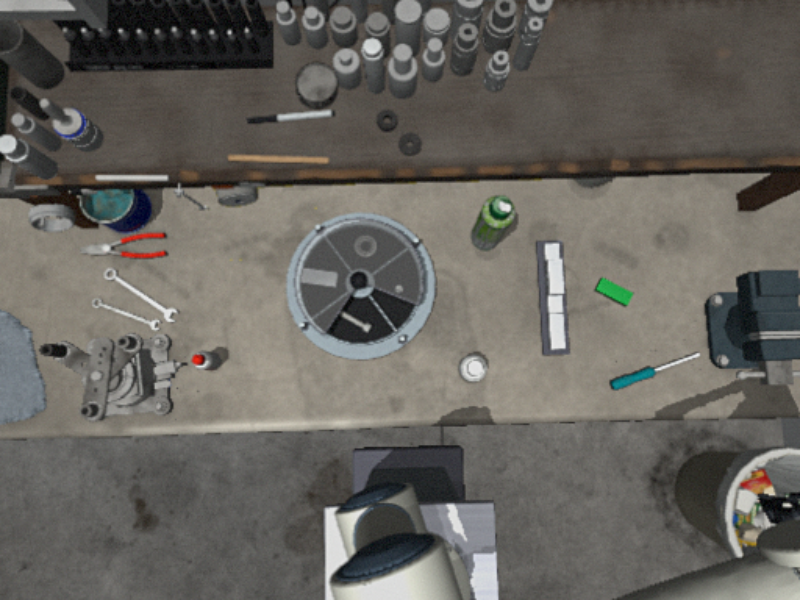

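View pics/s0.png

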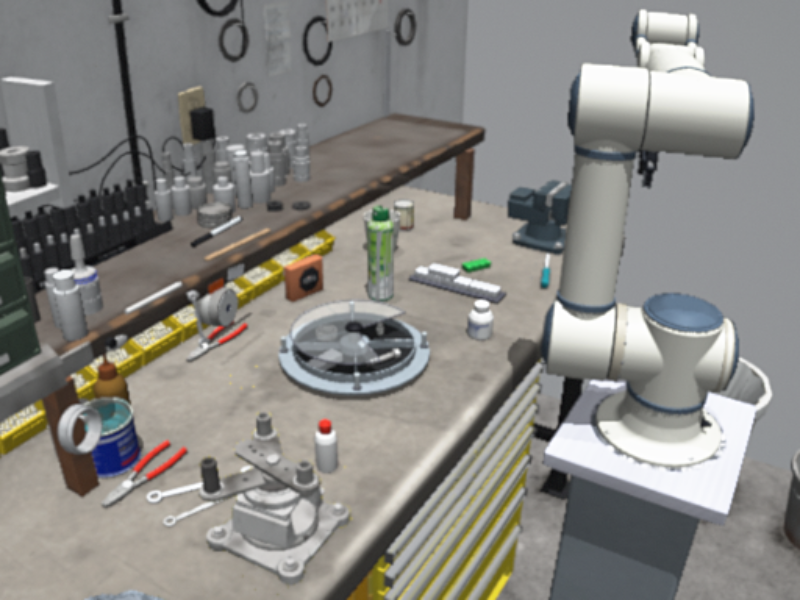

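Top view (800x600 scale): the carousel is centred near (361,286), with the aluminium block in its left compartment at (320,277). Pins are at about (320,227), (417,241), (403,338) and (303,325). The cover opening is the darker wedge at the bottom. The wall plate runs from (552,241) to (556,353).

Candidates for the block: carousel block (320,277), wall blocks (552,250–350), green look-alike (614,291). I choose the carousel one and check it in a close crop.

Run:
```python
from h import *
f=load('top0.png')['frame']
a=cv2.resize(f[132:234,180:284],None,fx=5,fy=5,interpolation=cv2.INTER_CUBIC)
b=cv2.resize(f[148:232,336:372],None,fx=6.07,fy=6.07,interpolation=cv2.INTER_CUBIC)[:510]
b=cv2.copyMakeBorder(b,0,510-len(b),0,0,cv2.BORDER_CONSTANT)
cv2.imwrite('pics/crop0.png',np.hstack([a,b]))
```

```text
(no output)
```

View pics/crop0.png

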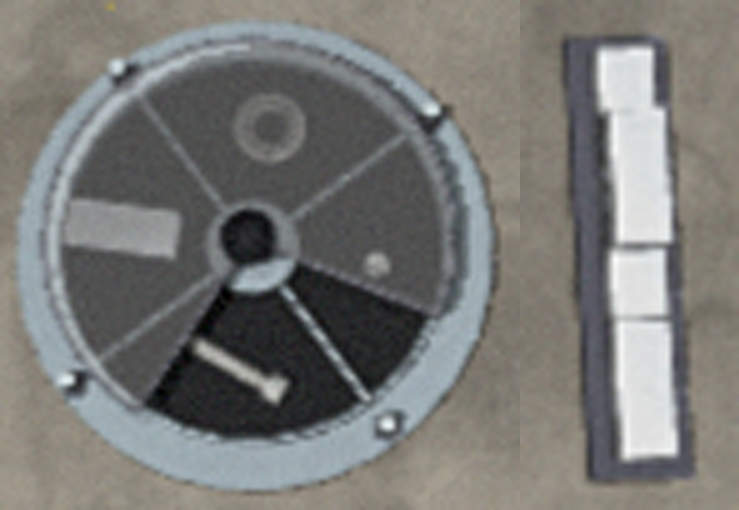

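The crop confirms the plain aluminium block at crop (123,228), under the cover in the left compartment. The bolt is in the opening and the bearing is at the top. The wall shows the far base, top_far, mid and near blocks from top to bottom. Pins are at crop (122,70), (433,112), (391,425) and (72,380).

```bash
cat > m.py <<'E'
from h import *
c=load('top0.png')
f=lambda p:np.array(p,float)/5+[180-.4,132-.4]
P=onz(c,f([(122,68),(433,110),(391,425),(72,380)]),51)[:,:2]
A=P.mean(0);print('axis',A,'pins r',np.linalg.norm(P-A,axis=1),'ang',np.degrees(np.arctan2(*(P-A).T[::-1])))
e=onz(c,f([(220,285),(150,405),(300,262),(430,315)]),66)[:,:2]
print('cover edge ang',np.degrees(np.arctan2(*(e-A).T[::-1]))%360,np.linalg.norm(e-A,axis=1))
b=onz(c,f([(123,228)]),38)[0,:2];print('block',b,b-A,np.degrees(np.arctan2(*(b-A)[::-1])))
g=lambda p:np.array(p,float)/6.07+[336-.4,148-.4]
w=onz(c,g([(566,40),(655,40),(692,478),(592,478)])-[520/6.07,0],8);print('plate',w.round(1),w.mean(0))
w=onz(c,g([(608,110),(666,107),(671,243),(612,243)])-[520/6.07,0],40);print('topfar',w.round(1),w.mean(0))
E
python3 m.py
```

```text
axis [565.85198113  82.04702613] pins r [133.24897411 132.87647731 133.76986955 132.868098  ] ang [  35.42791197  -54.02091646 -144.57396812  125.75448951]
cover edge ang [143.46415503 147.42711983 242.90060526 245.21201126] [ 32.59990098 112.55536677  30.57914679 112.15037876]
block [579.89685482 161.32848509] [14.04487369 79.28145896] 79.95415844899178
plate [[ 646.1 -264.5    8. ]
 [ 644.9 -309.7    8. ]
 [ 422.1 -314.3    8. ]
 [ 423.4 -264.8    8. ]] [ 534.156421  -288.3393529    8.       ]
topfar [[ 602.7 -275.7   40. ]
 [ 603.4 -304.3   40. ]
 [ 535.6 -302.6   40. ]
 [ 536.4 -273.8   40. ]] [ 569.49985249 -289.08652752   40.        ]
```

```bash
cat >> h.py <<'E'
def rows(targets):
    """targets: (x,y,z,worldyaw deg); prints slide/yaw rows relative to measured pose"""
    s=manip.get_state(); p=np.array(s['tcp_pos']); y0=s['tcp_rot'][2]; y=np.radians(y0)
    X=np.array([np.cos(y),np.sin(y),0]);Y=np.array([np.sin(y),-np.cos(y),0]);Z=np.array([0,0,-1.])
    print('t',round(s['t'],2),'pose',p.round(1),np.array(s['tcp_rot']).round(2),'q1,6',s['qpos'][[0,5]].round(1))
    for T in targets:
        d=np.array(T[:3])-p; dy=(T[3]-y0+180)%360-180 if len(T)<5 else T[3]-y0
        print('{"slide":[%.1f,%.1f,%.1f],"yaw":%.3f}'%(d@X,d@Y,d@Z,-np.radians(dy)),end=',')
    print()
A=np.array([566.,82.]); C=lambda a,r,z,yaw:(A[0]+r*np.cos(np.radians(a)),A[1]+r*np.sin(np.radians(a)),z,yaw)
E
python3 -c "
from h import *
rows([(350,-180,200,70),C(125.6,140,150,122)])"
```

```text
t 0.1 pose [ 207.2 -562.8  207. ] [-1.799e+02 -1.000e-02  2.021e+01] q1,6 [-73.   -3.2]
{"slide":[266.2,-309.9,7.0],"yaw":-0.869},{"slide":[522.3,-616.1,57.0],"yaw":-1.776},
```

{"op": "play_rows", "data": {
  "increments": [
    {"slide": [266, -310, 7], "yaw": -0.87},
    {"slide": [266, -310, 7], "yaw": -0.87},
    {"slide": [266, -310, 7], "yaw": -0.87},
    {"slide": [266, -310, 7], "yaw": -0.87},
    {"slide": [266, -310, 7], "yaw": -0.87},
    {"slide": [266, -310, 7], "yaw": -0.87},
    {"slide": [266, -310, 7], "yaw": -0.87},
    {"slide": [266, -310, 7], "yaw": -0.87},
    {"slide": [522, -616, 57], "yaw": -1.77},
    {"slide": [522, -616, 57], "yaw": -1.77},
    {"slide": [522, -616, 57], "yaw": -1.77},
    {"slide": [522, -616, 57], "yaw": -1.77}
  ],
  "jaw": 0.4
}}

```text
t: 1.1
tcp_pos: [379.7, -92.9, 184.0]
tcp_rot: [180.0, 0.0, 99.0]
contact_force: [1.1, 0.4, -0.2]
grip_width: 25.7
grasp_force: 0.0
```

```bash
python3 -c "
from h import *
rows([C(125.6,140,150,122)]);print(manip.get_state()['grip_width'])"
```

```text
t 1.1 pose [379.7 -92.9 184. ] [1.7998e+02 1.0000e-02 9.9040e+01] q1,6 [-18.7 -27.8]
{"slide":[268.6,148.8,34.0],"yaw":-0.401},
25.721105824883637
```

{"op": "play_rows", "data": {
  "increments": [
    {"slide": [269, 149, 34], "yaw": -0.4},
    {"slide": [269, 149, 34], "yaw": -0.4},
    {"slide": [269, 149, 34], "yaw": -0.4},
    {"slide": [269, 149, 34], "yaw": -0.4},
    {"slide": [269, 149, 34], "yaw": -0.4},
    {"slide": [269, 149, 34], "yaw": -0.4},
    {"slide": [269, 149, 34], "yaw": -0.4},
    {"slide": [269, 149, 34], "yaw": -0.4},
    {"slide": [269, 149, 34], "yaw": -0.4},
    {"slide": [269, 149, 34], "yaw": -0.4},
    {"slide": [269, 149, 34], "yaw": -0.4}
  ]
}}

```text
t: 2.02
tcp_pos: [486.1, 193.0, 150.1]
tcp_rot: [-179.9, 0.0, 121.6]
contact_force: [-0.0, -0.3, 0.6]
grip_width: 25.5
grasp_force: 0.0
```

Run:
```python
from h import *
rows([C(125.6,139,90,122),C(125.6,139,45,122)])
c=cam('wrist','w1.png'); print((-c['R'].T@c['t']).round(),c['fx'])
P=[C(a,134,52,0)[:3] for a in(125.6,35.6,215.6)]+[C(196.3,78,22,0)[:3],C(196.3-50,119,66,0)[:3],C(196.3+50,119,66,0)[:3]]
f=c['frame'].copy()
for p in proj(c,P): print(p.round()); cv2.drawMarker(f,tuple(int(v) for v in p),(0,0,255),0,8)
cv2.imwrite('pics/w1m.png',cv2.resize(f,(800,600)))
```

```text
t 2.02 pose [486.1 193.  150.1] [-1.7995e+02  2.0000e-02  1.2162e+02] q1,6 [ 17.9 -13.7]
{"slide":[2.2,0.2,60.1],"yaw":-0.007},{"slide":[2.2,0.2,105.1],"yaw":-0.007},
[448. 254. 316.] 269.589740570549
[256. 187.]
[380. 290.]
[150. 304.]
[203. 267.]
[215. 215.]
[182. 353.]
```

View pics/w1m.png

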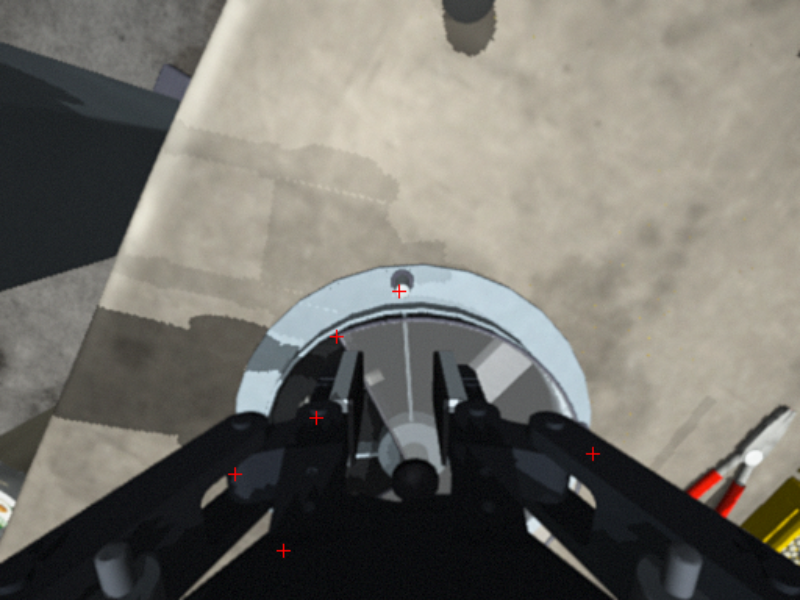

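The pin shows at (402,284), right at the predicted (400,291), and the opening's edge corner sits at its predicted (337,337). Next I descend astride the pin.

{"op": "play_rows", "data": {
  "increments": [
    {"slide": [2, 0, 35], "yaw": 0},
    {"slide": [2, 0, 60], "yaw": 0},
    {"slide": [2, 0, 80], "yaw": 0},
    {"slide": [2, 0, 95], "yaw": 0},
    {"slide": [2, 0, 105], "yaw": 0},
    {"slide": [2, 0, 107], "yaw": 0}
  ]
}}

```text
t: 2.57
tcp_pos: [484.3, 193.9, 41.6]
tcp_rot: [-179.8, -0.0, 121.5]
contact_force: [0.8, 0.1, -0.3]
grip_width: 25.9
grasp_force: 0.0
```

Run:
```python
from h import *
T=[];a0=125.6
# ramped steps
st=[0.8,1.6,2.4,3,3.5,3.5,3.5,3.5,3.5,3.5,3.5,3.5]
a=a0
for s in st:
    a+=s; T.append(C(a,139,44,122+(a-a0)*.93,1)[:4]+(1,) if 0 else (*C(a,139,44,122+(a-a0)*.93),1))
rows(T);print(a)
```

```text
t 2.57 pose [484.3 193.9  41.6] [-1.7985e+02 -3.0000e-02  1.2153e+02] q1,6 [ 18.1 -13.4]
{"slide":[0.4,-0.7,-2.4],"yaw":-0.021},{"slide":[-0.0,-4.5,-2.4],"yaw":-0.047},{"slide":[-0.8,-10.3,-2.4],"yaw":-0.086},{"slide":[-2.1,-17.5,-2.4],"yaw":-0.135},{"slide":[-4.1,-25.7,-2.4],"yaw":-0.192},{"slide":[-6.6,-33.8,-2.4],"yaw":-0.248},{"slide":[-9.6,-41.8,-2.4],"yaw":-0.305},{"slide":[-13.1,-49.5,-2.4],"yaw":-0.362},{"slide":[-17.0,-57.0,-2.4],"yaw":-0.419},{"slide":[-21.4,-64.3,-2.4],"yaw":-0.476},{"slide":[-26.2,-71.3,-2.4],"yaw":-0.532},{"slide":[-31.5,-78.0,-2.4],"yaw":-0.589},
161.39999999999998
```

{"op": "play_rows", "data": {
  "increments": [
    {"slide": [0.4, -1, -2], "yaw": -0.02},
    {"slide": [0, -4.5, -2], "yaw": -0.05},
    {"slide": [-0.8, -10, -2], "yaw": -0.09},
    {"slide": [-2, -17.5, -2], "yaw": -0.135},
    {"slide": [-4, -25.5, -2], "yaw": -0.19},
    {"slide": [-6.5, -34, -2], "yaw": -0.25},
    {"slide": [-9.5, -42, -2], "yaw": -0.305},
    {"slide": [-13, -49.5, -2], "yaw": -0.36},
    {"slide": [-17, -57, -2], "yaw": -0.42},
    {"slide": [-21.5, -64.5, -2], "yaw": -0.475},
    {"slide": [-26, -71, -2], "yaw": -0.53},
    {"slide": [-31.5, -78, -2], "yaw": -0.59}
  ]
}}

```text
t: 3.57
tcp_pos: [436.2, 127.3, 47.7]
tcp_rot: [179.9, 0.2, 155.6]
contact_force: [-0.2, 0.2, 0.1]
grip_width: 25.9
grasp_force: 0.0
```

```bash
cat > arc.py <<'E'
from h import *
import sys
s=manip.get_state();a0=float(sys.argv[1]);T=[]
for i in range(1,13):
    a=min(a0+float(sys.argv[2])*i,float(sys.argv[3])); T.append((*C(a,139,44,122+(a-125.6)*.9),1))
p=np.array(s['tcp_pos'][:2])-A;print('ang now',np.degrees(np.arctan2(p[1],p[0]))%360,np.hypot(*p))
s['tcp_rot'][2]%=360
manip.get_state=lambda:s
rows(T);print(a)
E
python3 arc.py 161.4 3.5 400
```

```text
ang now 160.74040791378383 137.4847241632001
t 3.57 pose [436.2 127.3  47.7] [1.7987e+02 1.7000e-01 1.5563e+02] q1,6 [ 12.  -53.7]
{"slide":[0.2,-10.1,3.7],"yaw":-0.030},{"slide":[-1.4,-18.5,3.7],"yaw":-0.085},{"slide":[-3.5,-26.7,3.7],"yaw":-0.140},{"slide":[-6.1,-34.8,3.7],"yaw":-0.195},{"slide":[-9.2,-42.7,3.7],"yaw":-0.250},{"slide":[-12.8,-50.4,3.7],"yaw":-0.305},{"slide":[-16.9,-57.8,3.7],"yaw":-0.360},{"slide":[-21.4,-65.0,3.7],"yaw":-0.415},{"slide":[-26.3,-71.9,3.7],"yaw":-0.470},{"slide":[-31.7,-78.5,3.7],"yaw":-0.525},{"slide":[-37.4,-84.8,3.7],"yaw":-0.580},{"slide":[-43.5,-90.7,3.7],"yaw":-0.635},
203.4
```

{"op": "play_rows", "data": {
  "increments": [
    {"slide": [0, -7, 3], "yaw": -0.03},
    {"slide": [-1.5, -16, 3], "yaw": -0.085},
    {"slide": [-3.5, -25, 3], "yaw": -0.14},
    {"slide": [-6, -34, 3], "yaw": -0.195},
    {"slide": [-9, -42.5, 3], "yaw": -0.25},
    {"slide": [-13, -50.5, 3], "yaw": -0.305},
    {"slide": [-17, -58, 3], "yaw": -0.36},
    {"slide": [-21.5, -65, 3], "yaw": -0.415},
    {"slide": [-26.5, -72, 3], "yaw": -0.47},
    {"slide": [-31.5, -78.5, 3], "yaw": -0.525},
    {"slide": [-37, -84, 3], "yaw": -0.575},
    {"slide": [-41, -88, 3], "yaw": -0.61}
  ]
}}

```text
t: 4.57
tcp_pos: [437.3, 29.7, 44.7]
tcp_rot: [-179.9, 0.2, -169.5]
contact_force: [0.8, 0.0, 0.7]
grip_width: 25.4
grasp_force: 0.0
```

```bash
python3 arc.py 202 3 400
python3 - <<'E'
from h import *
c=cam('top','top1.png'); f=c['frame'][122:244,170:294]
cv2.imwrite('pics/t1.png',cv2.resize(f,None,fx=4.5,fy=4.5,interpolation=cv2.INTER_CUBIC))
E
```

```text
ang now 202.11419324810123 138.95492235469382
t 4.57 pose [437.3  29.7  44.7] [-179.95    0.21  190.54] q1,6 [  -0.6 -101.1]
{"slide":[-1.5,-6.8,0.7],"yaw":-0.051},{"slide":[-3.5,-13.8,0.7],"yaw":-0.098},{"slide":[-5.9,-20.7,0.7],"yaw":-0.145},{"slide":[-8.6,-27.5,0.7],"yaw":-0.192},{"slide":[-11.7,-34.1,0.7],"yaw":-0.239},{"slide":[-15.1,-40.5,0.7],"yaw":-0.287},{"slide":[-18.8,-46.7,0.7],"yaw":-0.334},{"slide":[-22.9,-52.8,0.7],"yaw":-0.381},{"slide":[-27.3,-58.6,0.7],"yaw":-0.428},{"slide":[-32.0,-64.2,0.7],"yaw":-0.475},{"slide":[-36.9,-69.5,0.7],"yaw":-0.522},{"slide":[-42.1,-74.5,0.7],"yaw":-0.569},
238.0
```

View pics/t1.png

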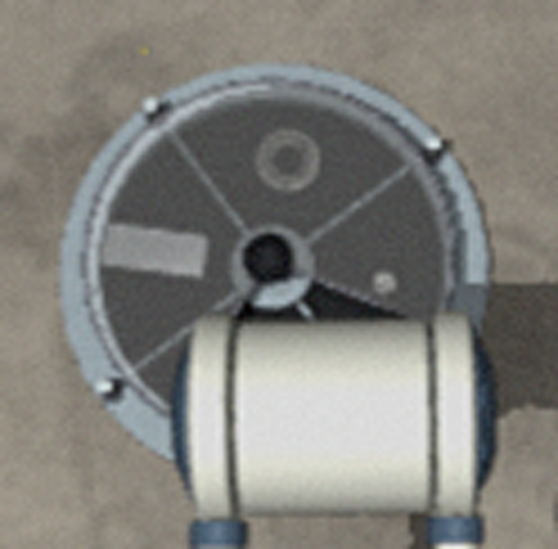

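The tray has not moved: the pins are still at their first positions, so the fingers passed over or beside the pin. I'll check where the fingertips really are.

Run:
```python
from h import *
c=load('w1.png');p=np.array([486.1,193,150.1]);y=np.radians(121.6)
X=np.array([np.cos(y),np.sin(y),0]);Y=np.array([np.sin(y),-np.cos(y),0])
for dz in(-11,-5,0,8):
  print(dz,proj(c,[p+dx*X+s*13*Y+[0,0,dz] for dx in(11,0,-11) for s in(-1,1)]).round()*1.5625)
w=cam('wrist','w2.png');s=manip.get_state()
P=[C(a,134,52,0)[:3] for a in(125.6,35.6,215.6)]
print(proj(w,P)*1.5625)
b=cam('scene','s1.png')
a=cv2.resize(w['frame'],(640,480));q=proj(b,[s['tcp_pos']])[0].astype(int);print(q)
f=b['frame'][max(q[1]-70,0):q[1]+50,max(q[0]-75,0):q[0]+75]
f=cv2.resize(f,(600,480),interpolation=cv2.INTER_CUBIC)
cv2.imwrite('pics/v2.png',cv2.resize(np.hstack([a[:,150:500],f[:,100:]]),(800,452)))
```

```text
-11 [[370.3125 315.625 ]
 [428.125  315.625 ]
 [370.3125 339.0625]
 [428.125  339.0625]
 [371.875  360.9375]
 [428.125  360.9375]]
-5 [[368.75   320.3125]
 [429.6875 320.3125]
 [370.3125 343.75  ]
 [429.6875 343.75  ]
 [370.3125 367.1875]
 [428.125  367.1875]]
0 [[368.75   323.4375]
 [431.25   323.4375]
 [368.75   348.4375]
 [429.6875 348.4375]
 [370.3125 371.875 ]
 [429.6875 371.875 ]]
8 [[367.1875 331.25  ]
 [432.8125 331.25  ]
 [367.1875 356.25  ]
 [431.25   356.25  ]
 [368.75   379.6875]
 [431.25   379.6875]]
[[716.86393184 510.4322947 ]
 [540.61347649 749.32792133]
 [331.22747992 388.76705919]]
[273 220]
```

View pics/v2.png

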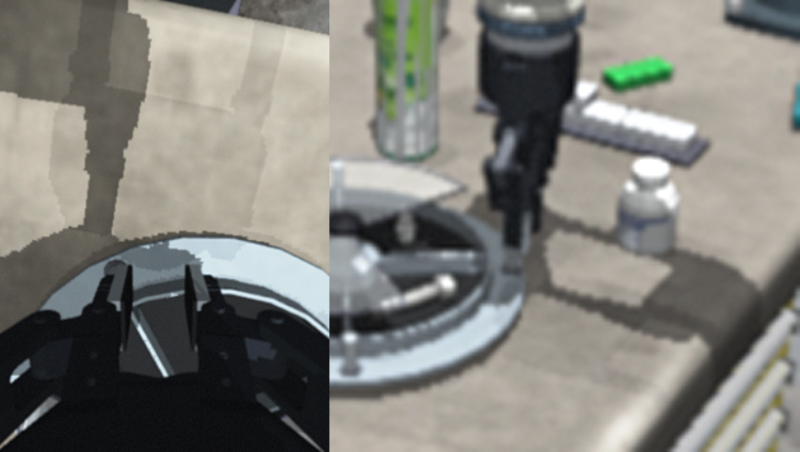

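Run:
```python
from h import *
w1=load('w1.png')['frame'];w2=load('w2.png');w2=w2['frame'];s1=load('s1.png')['frame']
r=lambda f,x,y,w,h:cv2.resize(f[y:y+h,x:x+w],(400,300),interpolation=cv2.INTER_CUBIC)
c=load('s1.png')
st=manip.get_state();print(st['tcp_pos'])
f=s1.copy()
b=load('scene0.png')
q=proj(c,[C(a,134,z,0)[:3] for a in(125.6,215.6) for z in(52,22)]+[st['tcp_pos'],st['tcp_pos']-[0,0,11]]);print(q)
cv2.imwrite('pics/v3.png',np.vstack([np.hstack([r(w1,196,160,120,90),r(w2,170,190,160,120)]),np.hstack([r(s1,165,170,140,105),r(s1,245,185,60,45)])]))
```

```text
[436.91542125  30.17457232  44.1010552 ]
[[229.10591399 239.30663336]
 [229.2632092  248.40571507]
 [272.05009966 212.9002113 ]
 [271.75864388 221.48874508]
 [273.69958101 220.86300479]
 [273.58352761 224.05675836]]
```

View pics/v3.png

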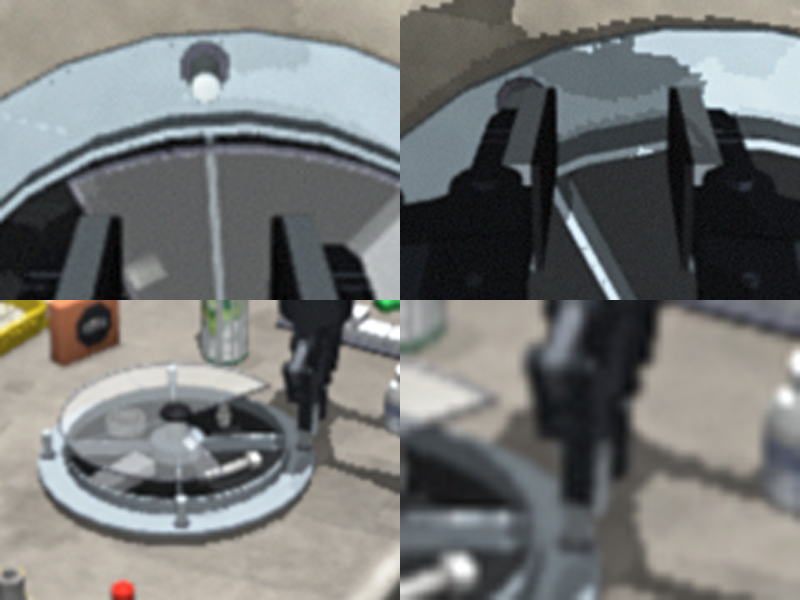

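Run:
```python
from h import *
for n,p,yw,px in(('w1.png',[486.1,193,150.1],121.6,[(232.6,224.5),(277.6,224.5)]),('w2.png',[436.9,30.2,44.1],190.5,[(232,225.5),(277.2,225.5)])):
  c=load(n);o,d=ray(c,px);y=np.radians(yw);X=np.array([np.cos(y),np.sin(y),0]);Y=np.array([np.sin(y),-np.cos(y),0])
  print('cam rel',(o-p)@X,(o-p)@Y,o[2]-p[2],'fwd',c['R'][2]@X,c['R'][2][2])
  for dep in(150,165,175,187):
    q=o+d*dep-p; print(dep,(q@X).round(1),(q@Y).round(1),q[:,2].round(1))
```

```text
cam rel 72.08780108443113 -0.4718049915928021 165.8716700095301 fwd -0.2832148930783755 -0.959054496895271
150 [11.  10.9] [-12.9  12.1] [27.5 27.5]
165 [4.8 4.8] [-14.2  13.4] [13.7 13.7]
175 [0.8 0.7] [-15.   14.2] [4.5 4.4]
187 [-4.1 -4.1] [-16.   15.2] [-6.6 -6.6]
cam rel 72.87676069613478 -1.4016647771709239 166.14929310062226 fwd -0.2862205594999085 -0.9581632929644016
150 [10.8 10.8] [-14.   11.1] [28.2 28.1]
165 [4.6 4.6] [-15.3  12.4] [14.4 14.3]
175 [0.4 0.4] [-16.1  13.2] [5.2 5.1]
187 [-4.6 -4.5] [-17.1  14.2] [-5.9 -5.9]
```

The finger geometry in the wrist view suggests the tips sit higher than I assumed, so they passed over the pin. I'll probe downward gently here to find tip height.

{"op": "play_rows", "data": {
  "increments": [
    {"slide": [0, 5, 3], "yaw": 0},
    {"slide": [0, 5, 6], "yaw": 0},
    {"slide": [0, 5, 9], "yaw": 0},
    {"slide": [0, 5, 9], "yaw": 0}
  ]
}}

```text
t: 5.05
tcp_pos: [434.5, 35.8, 32.4]
tcp_rot: [180.0, -0.1, -169.6]
contact_force: [0.3, 0.4, -0.1]
grip_width: 25.9
grasp_force: 0.0
```

{"op": "play_rows", "data": {
  "increments": [
    {"slide": [0, 0, 2], "yaw": 0},
    {"slide": [0, 0, 4], "yaw": 0},
    {"slide": [0, 0, 6], "yaw": 0},
    {"slide": [0, 0, 6], "yaw": 0}
  ]
}}

```text
t: 5.38
tcp_pos: [434.9, 35.4, 26.8]
tcp_rot: [180.0, -0.0, -169.6]
contact_force: [-0.3, 0.7, 0.5]
grip_width: 25.7
grasp_force: 0.0
```

{"op": "play_rows", "data": {
  "increments": [
    {"slide": [0, 0, 2], "yaw": 0},
    {"slide": [0, 0, 4], "yaw": 0},
    {"slide": [0, 0, 6], "yaw": 0},
    {"slide": [0, 0, 6], "yaw": 0}
  ]
}}

```text
t: 5.72
tcp_pos: [434.9, 35.4, 20.8]
tcp_rot: [180.0, -0.0, -169.6]
contact_force: [-0.8, 0.2, 0.7]
grip_width: 25.5
grasp_force: 0.0
```

Run:
```python
from h import *
c=cam('wrist','w3.png');s=cam('scene','s3.png');t=manip.get_state()
print(t['tcp_pos'],t['contact_force'],proj(s,[t['tcp_pos']]))
r=lambda f,x,y,w,h:cv2.resize(f[y:y+h,x:x+w],(400,400*h//w),interpolation=cv2.INTER_CUBIC)
cv2.imwrite('pics/v4.png',np.hstack([r(c['frame'],170,170,160,120),r(s['frame'],240,180,60,45)]))
```

```text
[435.08105746  35.43676141  21.21914036] [ 0.18155766 -0.14639964 -0.67858099] [[273.1515411  228.45778422]]
```

View pics/v4.png

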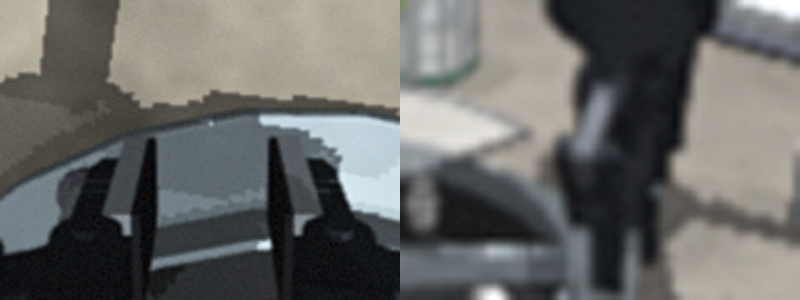

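Run:
```python
from h import *
c=load('s3.png');f=cv2.cvtColor(c['frame'],cv2.COLOR_BGR2GRAY)
print('cols 262-282');
for r in range(206,242): print(r,*f[r,262:283])
p=np.array([435,35.4,21.]);y=np.radians(-169.6);X=np.array([np.cos(y),np.sin(y),0]);Y=np.array([np.sin(y),-np.cos(y),0])
for dz in(-11,-5,5,15,25): print(dz,proj(c,[p+dx*X+s*Y+[0,0,dz] for s in(-27,-13,13,27) for dx in(11,-11)]).round(1).tolist())
```

```text
cols 262-282
206 84 58 33 27 40 47 44 31 24 26 30 33 37 38 37 30 25 33 83 146 164
207 89 71 37 23 34 43 39 29 22 26 31 33 38 36 32 35 51 55 80 119 148
208 108 91 51 23 26 32 31 24 25 24 29 31 37 34 32 50 79 83 86 94 110
209 121 111 66 31 22 26 27 25 24 27 26 34 36 33 27 38 65 86 89 89 90
210 120 120 80 36 24 28 28 29 26 26 26 29 36 33 24 22 45 81 91 91 89
211 115 120 89 43 27 31 35 33 33 26 28 30 33 32 26 22 44 80 90 89 87
212 100 114 97 51 20 28 33 34 31 27 23 31 34 33 24 22 45 81 87 84 86
213 79 102 105 68 44 42 34 28 27 28 27 32 37 35 24 26 50 80 84 84 103
214 66 84 106 95 87 85 56 32 25 26 27 36 57 54 34 25 48 77 85 105 134
215 57 69 96 111 115 112 74 34 24 26 24 44 79 73 39 23 47 82 105 135 152
216 63 71 89 114 124 118 80 40 27 26 23 50 89 79 41 22 46 94 136 154 156
217 94 93 94 115 125 118 79 39 25 28 25 51 93 84 43 20 48 96 142 156 156
218 92 89 89 112 123 120 80 38 27 27 26 60 109 93 47 27 53 87 127 151 156
219 81 81 84 107 119 117 80 37 27 23 29 68 117 98 59 46 67 94 132 153 157
220 83 80 84 107 115 112 78 39 26 24 33 73 119 107 83 76 83 93 120 155 162
221 83 80 82 104 109 1
[... 1624 characters left out ...]
 157 157 157 158 158 157 159 159 158 156
-11 [[279.4, 227.9], [272.4, 226.5], [277.9, 230.2], [270.9, 228.8], [275.2, 234.6], [268.1, 233.2], [273.8, 237.1], [266.6, 235.6]]
-5 [[279.4, 226.2], [272.5, 224.8], [278.0, 228.5], [271.0, 227.1], [275.3, 232.9], [268.2, 231.4], [273.8, 235.3], [266.6, 233.8]]
5 [[279.6, 223.3], [272.6, 221.9], [278.1, 225.6], [271.1, 224.2], [275.4, 230.0], [268.3, 228.6], [273.9, 232.4], [266.7, 230.9]]
15 [[279.7, 220.4], [272.7, 219.1], [278.3, 222.7], [271.2, 221.3], [275.5, 227.1], [268.4, 225.7], [274.0, 229.5], [266.8, 228.0]]
25 [[279.8, 217.6], [272.8, 216.2], [278.4, 219.8], [271.3, 218.4], [275.6, 224.2], [268.5, 222.7], [274.1, 226.5], [266.9, 225.1]]
```

Both the wrist view (fingertip gap scale) and the scene view put the tips about 26 mm above the reported TCP. At TCP z 44 they were therefore at z ≈ 70, clear of the pins. I go back to the rim pin and come down lower.

Run:
```python
from h import *
s=manip.get_state();s['tcp_rot'][2]%=360;manip.get_state=lambda:s
rows([(*C(a,139,44,122+(a-125.6)*.9),1) for a in (202,190,178,166,154,142,130,125.6)])
```

```text
t 5.82 pose [435.1  35.4  21.2] [ 1.8000e+02 -1.0000e-02  1.9038e+02] q1,6 [   0.2 -100.2]
{"slide":[-1.0,-5.8,-22.8],"yaw":-0.007},{"slide":[1.8,23.1,-22.8],"yaw":0.182},{"slide":[-1.4,52.0,-22.8],"yaw":0.370},{"slide":[-10.6,79.6,-22.8],"yaw":0.559},{"slide":[-25.3,104.7,-22.8],"yaw":0.747},{"slide":[-44.8,126.1,-22.8],"yaw":0.936},{"slide":[-68.5,143.0,-22.8],"yaw":1.124},{"slide":[-77.9,148.0,-22.8],"yaw":1.193},
```

{"op": "play_rows", "data": {
  "increments": [
    {"slide": [0, 0, -25], "yaw": 0},
    {"slide": [1, 12, -25], "yaw": 0.11},
    {"slide": [2, 23, -25], "yaw": 0.2},
    {"slide": [1, 38, -25], "yaw": 0.32},
    {"slide": [-1.5, 52, -25], "yaw": 0.43},
    {"slide": [-5, 66, -25], "yaw": 0.55},
    {"slide": [-10.5, 80, -25], "yaw": 0.66},
    {"slide": [-25, 105, -25], "yaw": 0.78},
    {"slide": [-45, 126, -25], "yaw": 0.9},
    {"slide": [-68, 143, -25], "yaw": 1.02},
    {"slide": [-78, 148, -25], "yaw": 1.13},
    {"slide": [-78, 148, -25], "yaw": 1.19}
  ]
}}

```text
t: 6.82
tcp_pos: [486.5, 196.9, 46.2]
tcp_rot: [180.0, -0.0, 122.0]
contact_force: [0.7, 0.5, 0.4]
grip_width: 25.9
grasp_force: 0.0
```

Run:
```python
from h import *
rows([C(125.6,139,z,122) for z in(44,8)])
```

```text
t 6.82 pose [486.5 196.9  46.2] [ 1.7996e+02 -1.0000e-02  1.2198e+02] q1,6 [ 18.3 -13.7]
{"slide":[-0.8,-2.2,2.2],"yaw":-0.000},{"slide":[-0.8,-2.2,38.2],"yaw":-0.000},
```

{"op": "play_rows", "data": {
  "increments": [
    {"slide": [-1, -2, 0], "yaw": 0},
    {"slide": [-1, -2, 8], "yaw": 0},
    {"slide": [-1, -2, 16], "yaw": 0},
    {"slide": [-1, -2, 24], "yaw": 0},
    {"slide": [-1, -2, 32], "yaw": 0},
    {"slide": [-1, -2, 37], "yaw": 0},
    {"slide": [-1, -2, 38], "yaw": 0}
  ]
}}

```text
t: 7.4
tcp_pos: [483.0, 192.6, 6.5]
tcp_rot: [-179.9, -0.0, 122.2]
contact_force: [0.2, 0.5, -0.5]
grip_width: 25.9
grasp_force: 0.0
```

```bash
sed -i 's/C(a,139,44/C(a,139,float(sys.argv[4])/' arc.py; python3 arc.py 124.5 3.3 400 8
```

```text
ang now 126.87462818883832 138.31432517922642
t 7.4 pose [483.  192.6   6.5] [-1.7985e+02 -4.0000e-02  1.2220e+02] q1,6 [ 18.  -14.2]
{"slide":[0.5,-2.3,-1.5],"yaw":-0.031},{"slide":[-0.5,-10.2,-1.5],"yaw":-0.083},{"slide":[-2.0,-18.1,-1.5],"yaw":-0.135},{"slide":[-3.9,-25.9,-1.5],"yaw":-0.187},{"slide":[-6.3,-33.5,-1.5],"yaw":-0.238},{"slide":[-9.1,-41.0,-1.5],"yaw":-0.290},{"slide":[-12.3,-48.4,-1.5],"yaw":-0.342},{"slide":[-15.9,-55.5,-1.5],"yaw":-0.394},{"slide":[-20.0,-62.4,-1.5],"yaw":-0.446},{"slide":[-24.4,-69.1,-1.5],"yaw":-0.498},{"slide":[-29.2,-75.4,-1.5],"yaw":-0.549},{"slide":[-34.4,-81.6,-1.5],"yaw":-0.601},
164.1
```

No contact at TCP z 6.5, which confirms the tip offset. I begin the arc gently.

{"op": "play_rows", "data": {
  "increments": [
    {"slide": [0, -2, -1.5], "yaw": -0.02},
    {"slide": [0, -5, -1.5], "yaw": -0.05},
    {"slide": [-0.7, -9.5, -1.5], "yaw": -0.08},
    {"slide": [-1.7, -15.5, -1.5], "yaw": -0.12},
    {"slide": [-3, -22, -1.5], "yaw": -0.16},
    {"slide": [-5, -29, -1.5], "yaw": -0.21},
    {"slide": [-7.5, -36.5, -1.5], "yaw": -0.26},
    {"slide": [-10, -43.5, -1.5], "yaw": -0.31},
    {"slide": [-13.5, -50.5, -1.5], "yaw": -0.36},
    {"slide": [-17.5, -58, -1.5], "yaw": -0.41},
    {"slide": [-21.5, -65, -1.5], "yaw": -0.465},
    {"slide": [-26.5, -71.5, -1.5], "yaw": -0.52}
  ]
}}

```text
t: 8.4
tcp_pos: [437.8, 132.8, 10.7]
tcp_rot: [179.9, 0.1, 152.2]
contact_force: [0.9, 0.9, 0.5]
grip_width: 25.7
grasp_force: 0.6
```

```bash
python3 arc.py 160.5 3.3 400 8
python3 - <<'E'
from h import *
c=cam('top','top2.png')
f=c['frame']; print('pin35.6 patch max', [ (a, int(cv2.cvtColor(f,cv2.COLOR_BGR2GRAY)[int(p[1])-2:int(p[1])+3,int(p[0])-2:int(p[0])+3].max())) for a in range(30,80,4) for p in proj(c,[C(a,134,52,0)[:3]])])
E
```

```text
ang now 158.38759328771454 137.85758068723882
t 8.4 pose [437.8 132.8  10.7] [1.7991e+02 5.0000e-02 1.5224e+02] q1,6 [ 12.6 -49.7]
{"slide":[-0.9,-13.1,2.7],"yaw":-0.072},{"slide":[-2.7,-20.9,2.7],"yaw":-0.124},{"slide":[-5.0,-28.6,2.7],"yaw":-0.176},{"slide":[-7.7,-36.1,2.7],"yaw":-0.228},{"slide":[-10.8,-43.5,2.7],"yaw":-0.280},{"slide":[-14.4,-50.6,2.7],"yaw":-0.332},{"slide":[-18.4,-57.6,2.7],"yaw":-0.383},{"slide":[-22.7,-64.3,2.7],"yaw":-0.435},{"slide":[-27.5,-70.7,2.7],"yaw":-0.487},{"slide":[-32.6,-76.9,2.7],"yaw":-0.539},{"slide":[-38.0,-82.8,2.7],"yaw":-0.591},{"slide":[-43.8,-88.3,2.7],"yaw":-0.643},
200.1
pin35.6 patch max [(30, 166), (34, 166), (38, 167), (42, 167), (46, 165), (50, 172), (54, 171), (58, 168), (62, 197), (66, 217), (70, 210), (74, 170), (78, 168)]
```

It turns now: the far pin moved from 35.6° to about 66°. Continuing.

{"op": "play_rows", "data": {
  "increments": [
    {"slide": [-0.5, -8, 2], "yaw": -0.05},
    {"slide": [-2, -16, 2], "yaw": -0.1},
    {"slide": [-4, -24, 2], "yaw": -0.15},
    {"slide": [-6.5, -32, 2], "yaw": -0.2},
    {"slide": [-9.5, -40, 2], "yaw": -0.255},
    {"slide": [-13, -47.5, 2], "yaw": -0.31},
    {"slide": [-17, -55, 2], "yaw": -0.365},
    {"slide": [-21.5, -62.5, 2], "yaw": -0.42},
    {"slide": [-27, -70, 2], "yaw": -0.48},
    {"slide": [-32.5, -77, 2], "yaw": -0.54},
    {"slide": [-38, -83, 2], "yaw": -0.59},
    {"slide": [-44, -88.5, 2], "yaw": -0.645}
  ]
}}

```text
t: 9.45
tcp_pos: [435.5, 33.8, 8.6]
tcp_rot: [180.0, 0.1, -170.9]
contact_force: [-0.3, 1.4, 0.5]
grip_width: 25.3
grasp_force: 0.6
```

```bash
python3 arc.py 200.1 3.3 400 8
```

```text
ang now 200.26141192357557 139.1421074376687
t 9.45 pose [435.5  33.8   8.6] [1.7998e+02 8.0000e-02 1.8907e+02] q1,6 [ -0.1 -99.1]
{"slide":[-1.8,-7.4,0.6],"yaw":-0.052},{"slide":[-4.0,-15.1,0.6],"yaw":-0.103},{"slide":[-6.7,-22.6,0.6],"yaw":-0.155},{"slide":[-9.7,-30.0,0.6],"yaw":-0.207},{"slide":[-13.2,-37.2,0.6],"yaw":-0.259},{"slide":[-17.1,-44.2,0.6],"yaw":-0.311},{"slide":[-21.4,-51.0,0.6],"yaw":-0.363},{"slide":[-26.1,-57.5,0.6],"yaw":-0.414},{"slide":[-31.2,-63.7,0.6],"yaw":-0.466},{"slide":[-36.6,-69.6,0.6],"yaw":-0.518},{"slide":[-42.3,-75.2,0.6],"yaw":-0.570},{"slide":[-48.3,-80.4,0.6],"yaw":-0.622},
239.7
```

{"op": "play_rows", "data": {
  "increments": [
    {"slide": [-1.8, -7.5, 0.5], "yaw": -0.05},
    {"slide": [-4, -15, 0.5], "yaw": -0.1},
    {"slide": [-6.7, -22.5, 0.5], "yaw": -0.155},
    {"slide": [-9.7, -30, 0.5], "yaw": -0.205},
    {"slide": [-13.2, -37.2, 0.5], "yaw": -0.26},
    {"slide": [-17, -44, 0.5], "yaw": -0.31},
    {"slide": [-21.4, -51, 0.5], "yaw": -0.36},
    {"slide": [-26, -57.5, 0.5], "yaw": -0.415},
    {"slide": [-30, -62.5, 0.5], "yaw": -0.455},
    {"slide": [-33, -66, 0.5], "yaw": -0.485},
    {"slide": [-35, -68, 0.5], "yaw": -0.505},
    {"slide": [-36, -69, 0.5], "yaw": -0.51}
  ]
}}

```text
t: 10.45
tcp_pos: [481.7, -28.8, 7.8]
tcp_rot: [-180.0, 0.0, -141.8]
contact_force: [-0.6, 1.1, 0.5]
grip_width: 25.8
grasp_force: 0.4
```

```bash
cat > ang.py <<'E'
from h import *
import sys
c=cam('top',sys.argv[1]); g=cv2.cvtColor(c['frame'],cv2.COLOR_BGR2GRAY).astype(np.float32)
res=[]
for lo in (20,110,290):
    a=np.arange(lo,lo+90,.5); v=np.zeros(len(a))
    for r in (132,134,136):
        q=proj(c,[C(x,r,52,0)[:3] for x in a]).astype(np.float32); v+=cv2.remap(g,q[None,:,0],q[None,:,1],1)[0]/3
    i=v.argmax(); m=v>v[i]-25; m&=abs(a-a[i])<5; print(a[i],v[i],np.median(v),(a[m]*(v[m]-v[i]+25)).sum()/(v[m]-v[i]+25).sum())
E
python3 ang.py top3.png; python3 arc.py 236.6 1 400 8
```

```text
50.0 182.47200775146484 154.01220703125 50.11677392845884
195.0 218.83788299560547 162.47298431396484 195.6803897599857
321.0 188.80306243896484 148.8271484375 320.9462168461259
ang now 232.7484629563526 139.24042629544445
t 10.5 pose [481.7 -28.8   7.7] [-1.7997e+02  2.0000e-02  2.1816e+02] q1,6 [  -7.5 -135.6]
{"slide":[-3.7,-11.2,-0.3],"yaw":-0.081},{"slide":[-4.5,-13.5,-0.3],"yaw":-0.097},{"slide":[-5.4,-15.7,-0.3],"yaw":-0.112},{"slide":[-6.3,-18.0,-0.3],"yaw":-0.128},{"slide":[-7.2,-20.2,-0.3],"yaw":-0.144},{"slide":[-8.2,-22.4,-0.3],"yaw":-0.160},{"slide":[-9.2,-24.6,-0.3],"yaw":-0.175},{"slide":[-10.3,-26.8,-0.3],"yaw":-0.191},{"slide":[-11.4,-29.0,-0.3],"yaw":-0.207},{"slide":[-12.5,-31.1,-0.3],"yaw":-0.222},{"slide":[-13.7,-33.2,-0.3],"yaw":-0.238},{"slide":[-14.9,-35.4,-0.3],"yaw":-0.254},
248.6
```

{"op": "play_rows", "data": {
  "increments": [
    {"slide": [-0.7, -3, 0], "yaw": -0.02},
    {"slide": [-2, -7, 0], "yaw": -0.05},
    {"slide": [-3.7, -11.5, 0], "yaw": -0.08},
    {"slide": [-5.5, -16, 0], "yaw": -0.11},
    {"slide": [-7, -20, 0], "yaw": -0.13},
    {"slide": [-8.2, -22.5, 0], "yaw": -0.145},
    {"slide": [-8.9, -24, 0], "yaw": -0.15},
    {"slide": [-8.9, -24, 0], "yaw": -0.15},
    {"slide": [-8.9, -24, 0], "yaw": -0.15}
  ]
}}

```text
t: 11.25
tcp_pos: [503.2, -42.1, 7.4]
tcp_rot: [-180.0, 0.0, -133.3]
contact_force: [-0.5, 0.1, -0.1]
grip_width: 25.3
grasp_force: 0.0
```

```bash
python3 ang.py top4.png; python3 arc.py 243 0 400 8|head -1;python3 - <<'E'
from h import *
# refine opening edges from the first image: radial brightness profile vs angle on cover plane z=66
c=load('top0.png');g=cv2.cvtColor(c['frame'],cv2.COLOR_BGR2GRAY).astype(np.float32)
for lo,hi in((135,160),(232,258)):
    a=np.arange(lo,hi,.5)
    for r in(70,90,105):
        q=proj(c,[C(x,r,66,0)[:3] for x in a]).astype(np.float32);v=cv2.remap(g,q[None,:,0],q[None,:,1],1)[0];d=np.gradient(cv2.GaussianBlur(v[None],(0,0),1.5)[0]);i=abs(d).argmax();print(r,a[i],d[i])
E
```

```text
61.0 178.41439056396484 153.9724941253662 60.71419156509794
199.5 217.265625 161.515625 198.899837395032
331.5 189.94141006469727 148.20214653015137 331.36231997522174
ang now 243.1269273442861 139.06850823892336
70 151.0 11.45903
90 146.0 -11.947819
105 146.0 -12.970661
70 244.0 8.570133
90 245.0 9.5928
105 245.0 12.541586
```

Run:
```python
from h import *
s=manip.get_state();s['tcp_rot'][2]%=360;manip.get_state=lambda:s
rows([(*s['tcp_pos'][:2],75,226),(*C(196,85,110,196),1)])
```

```text
t 11.3 pose [503.1 -42.1   7.4] [-1.7999e+02  1.0000e-02  2.2674e+02] q1,6 [  -8.6 -145.4]
{"slide":[0.0,0.0,-67.6],"yaw":0.013},{"slide":[-60.4,82.7,-102.6],"yaw":0.537},
```

{"op": "play_rows", "data": {
  "increments": [
    {"slide": [0, 3, 0], "yaw": 0},
    {"slide": [0, 5, 0], "yaw": 0},
    {"slide": [0, 5, -25], "yaw": 0},
    {"slide": [0, 5, -60], "yaw": 0},
    {"slide": [0, 5, -75], "yaw": 0},
    {"slide": [-20, 30, -100], "yaw": 0.12},
    {"slide": [-40, 55, -103], "yaw": 0.24},
    {"slide": [-60, 83, -103], "yaw": 0.36},
    {"slide": [-60, 83, -103], "yaw": 0.48},
    {"slide": [-60, 83, -103], "yaw": 0.537},
    {"slide": [-60, 83, -103], "yaw": 0.537},
    {"slide": [-60, 83, -103], "yaw": 0.537}
  ]
}}

```text
t: 12.3
tcp_pos: [483.5, 58.7, 110.4]
tcp_rot: [-180.0, 0.0, -163.9]
contact_force: [-0.3, 0.8, 0.1]
grip_width: 25.7
grasp_force: 0.0
```

{"op": "play_rows", "data": {
  "increments": [
    {"slide": [0, 0, 0], "yaw": 0},
    {"slide": [0, 0, 0], "yaw": 0},
    {"slide": [0, 0, 0], "yaw": 0}
  ],
  "jaw": -0.2
}}

```text
t: 12.55
tcp_pos: [483.7, 58.1, 110.3]
tcp_rot: [180.0, -0.0, -164.0]
contact_force: [0.6, -0.4, 0.1]
grip_width: 51.2
grasp_force: 0.0
```

Run:
```python
from h import *
c=cam('wrist','w5.png');s=manip.get_state();print(s['tcp_pos'],s['tcp_rot'],s['grip_width'])
q=proj(c,[C(196,78,22,0)[:3],C(196,28,38,0)[:3],C(151,118,38,0)[:3],C(241,118,38,0)[:3],C(146,119,66,0)[:3],C(246,119,66,0)[:3],C(146,35,66,0)[:3],C(246,35,66,0)[:3]]);print((q*1.5625).round())
cv2.imwrite('pics/w5v.png',cv2.resize(c['frame'],(800,600)))
```

```text
[483.73841466  58.18282955 110.29970321] [ 1.79996523e+02 -3.19574053e-03 -1.64003790e+02] 51.016071231740625
[[398. 304.]
 [398. 388.]
 [539. 304.]
 [258. 304.]
 [569. 332.]
 [228. 332.]
 [446. 420.]
 [352. 420.]]
```

View pics/w5v.png

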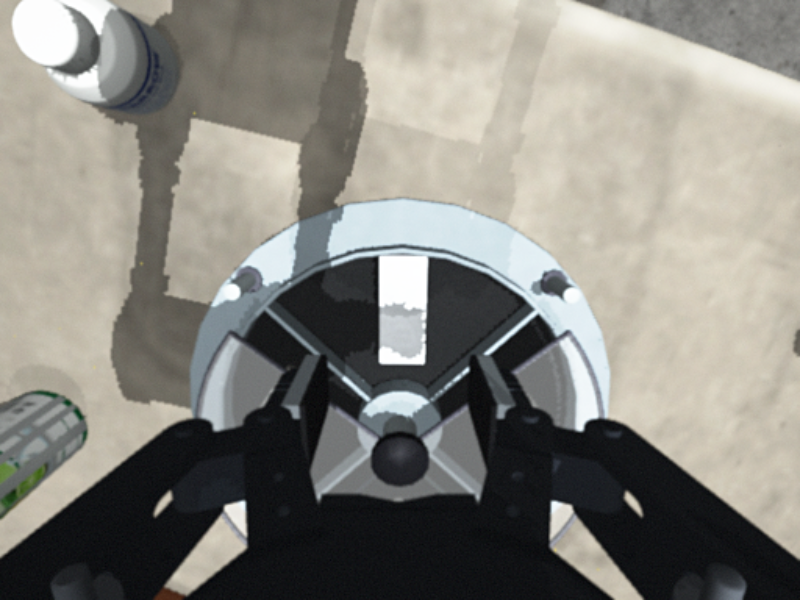

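The block is in the opening: corners are (378,255), (428,255), (425,363) and (380,363). The pins at (233,292) and (570,292) and cover corners at (232,333) and (572,333) sit symmetrically about it, so the compartment is centred.

Run:
```python
from h import *
c=load('w5.png');g=cv2.cvtColor(c['frame'],cv2.COLOR_BGR2GRAY)
m=(g>125).astype(np.uint8); x0,y0=225,158; sub=m.copy(); sub[:]=0; sub[160:240,235:282]=m[160:240,235:282]
sub=cv2.morphologyEx(sub,cv2.MORPH_CLOSE,np.ones((3,3)));sub=cv2.morphologyEx(sub,cv2.MORPH_OPEN,np.ones((5,5)))
k=max(cv2.findContours(sub,0,2)[0],key=cv2.contourArea);print(cv2.boundingRect(k),cv2.contourArea(k))
for px in (cv2.boxPoints(cv2.minAreaRect(k)),np.array([(378,255),(428,255),(425,363),(380,363)])/1.5625):
    w=onz(c,px,38)[:,:2].astype(np.float32); r=cv2.minAreaRect(w);print(w.round(1).tolist(),r, w.mean(0),[np.linalg.norm(w[i]-w[i-1]).round(1) for i in range(4)])
    d=np.array(r[0])-A;print('polar',np.hypot(*d),np.degrees(np.arctan2(d[1],d[0]))%360)
s=manip.get_state();s['tcp_rot'][2]%=360;manip.get_state=lambda:s
```

```text
(242, 160, 32, 74) 2168.0
[[458.0, 39.0], [450.5, 65.5999984741211], [518.7000122070312, 86.5], [526.9000244140625, 57.70000076293945]] ((488.47357177734375, 62.318580627441406), (71.3209228515625, 29.992488861083984), 15.913976669311523) [488.51013  62.19755] [np.float32(71.3), np.float32(27.7), np.float32(71.3), np.float32(30.0)]
polar 79.98565709851484 194.24459489229224
[[460.8999938964844, 39.70000076293945], [453.0, 67.19999694824219], [518.2000122070312, 85.4000015258789], [525.9000244140625, 58.599998474121094]] ((489.4835205078125, 62.7552490234375), (67.70555114746094, 28.65453338623047), 15.930108070373535) [489.48972   62.726547] [np.float32(67.7), np.float32(28.7), np.float32(67.7), np.float32(27.8)]
polar 78.89950617100372 194.11770614812835
```

Run:
```python
from h import *
rows([(489.5,62.7,z,196) for z in(60,1)])
```

```text
t 12.6 pose [483.7  58.2 110.3] [ 180.   -0. -164.] q1,6 [   2.9 -103.1]
{"slide":[-6.8,2.8,50.3],"yaw":-0.000},{"slide":[-6.8,2.8,109.3],"yaw":-0.000},
```

{"op": "play_rows", "data": {
  "increments": [
    {"slide": [-7, 3, 30], "yaw": 0},
    {"slide": [-7, 3, 60], "yaw": 0},
    {"slide": [-7, 3, 75], "yaw": 0},
    {"slide": [-7, 3, 85], "yaw": 0},
    {"slide": [-7, 3, 95], "yaw": 0},
    {"slide": [-7, 3, 102], "yaw": 0},
    {"slide": [-7, 3, 107], "yaw": 0},
    {"slide": [-7, 3, 109], "yaw": 0},
    {"slide": [-7, 3, 109], "yaw": 0}
  ]
}}

```text
t: 13.35
tcp_pos: [489.9, 63.3, 1.6]
tcp_rot: [-180.0, 0.0, -164.0]
contact_force: [-0.1, 0.4, 0.2]
grip_width: 51.5
grasp_force: 0.0
```

{"op": "play_rows", "data": {
  "increments": [
    {"slide": [0, 0, 0], "yaw": 0},
    {"slide": [0, 0, 0], "yaw": 0},
    {"slide": [0, 0, 0], "yaw": 0},
    {"slide": [0, 0, 0], "yaw": 0},
    {"slide": [0, 0, 0], "yaw": 0},
    {"slide": [0, 0, 0], "yaw": 0}
  ],
  "jaw": 0.6
}}

```text
t: 13.85
tcp_pos: [490.4, 63.3, 2.6]
tcp_rot: [-180.0, 0.1, -164.0]
contact_force: [1.6, -0.4, 4.9]
grip_width: 26.3
grasp_force: 60.3
```

{"op": "play_rows", "data": {
  "increments": [
    {"slide": [0, 0, -8], "yaw": 0},
    {"slide": [0, 0, -25], "yaw": 0},
    {"slide": [0, 0, -50], "yaw": 0},
    {"slide": [0, 0, -80], "yaw": 0},
    {"slide": [0, 0, -110], "yaw": 0},
    {"slide": [0, 0, -130], "yaw": 0},
    {"slide": [0, 0, -140], "yaw": 0}
  ]
}}

```text
t: 14.43
tcp_pos: [490.6, 63.4, 145.1]
tcp_rot: [-179.9, 0.3, -164.0]
contact_force: [0.3, -0.5, 0.0]
grip_width: 26.3
grasp_force: 59.9
```

Run:
```python
from h import *
c=load('top0.png');print('can',onz(c,[(309,154)],0),onz(c,[(320,131)],205))
rows([(450,-100,150,190),(480,-250,150,180),(600,-288,150,180)])
print(manip.get_state()['grip_width'],manip.get_state()['grasp_force'])
```

```text
can [[ 651.57636233 -160.07454219    0.        ]] [[ 661.99150645 -161.97697159  205.        ]]
t 14.43 pose [490.6  63.4 145.1] [-179.94    0.26 -164.  ] q1,6 [   3.4 -102.6]
{"slide":[84.1,-145.8,-4.9],"yaw":0.105},{"slide":[96.6,-298.3,-4.9],"yaw":0.279},{"slide":[-8.3,-367.9,-4.9],"yaw":0.279},
26.324207662041214 59.90452229976654
```

{"op": "play_rows", "data": {
  "increments": [
    {"slide": [30, -30, -5], "yaw": 0.02},
    {"slide": [60, -65, -5], "yaw": 0.05},
    {"slide": [80, -105, -5], "yaw": 0.08},
    {"slide": [85, -145, -5], "yaw": 0.11},
    {"slide": [90, -185, -5], "yaw": 0.15},
    {"slide": [94, -225, -5], "yaw": 0.19},
    {"slide": [96, -262, -5], "yaw": 0.23},
    {"slide": [96, -298, -5], "yaw": 0.279},
    {"slide": [70, -320, -5], "yaw": 0.279},
    {"slide": [35, -340, -5], "yaw": 0.279},
    {"slide": [5, -360, -5], "yaw": 0.279},
    {"slide": [-8, -368, -5], "yaw": 0.279}
  ]
}}

```text
t: 15.43
tcp_pos: [600.8, -289.1, 142.8]
tcp_rot: [179.9, -0.2, 180.0]
contact_force: [0.4, -0.4, -0.3]
grip_width: 26.5
grasp_force: 59.9
```

{"op": "play_rows", "data": {
  "increments": [
    {"slide": [0, 0, 0], "yaw": 0},
    {"slide": [0, 0, 0], "yaw": 0}
  ]
}}

```text
t: 15.6
tcp_pos: [598.3, -287.9, 144.1]
tcp_rot: [179.9, -0.2, -180.0]
contact_force: [0.3, 0.2, -0.2]
grip_width: 26.1
grasp_force: 59.9
```

Run:
```python
from h import *
c=cam('wrist','w6.png');s=manip.get_state();print(s['tcp_pos'],s['tcp_rot'],s['qpos'])
f=c['frame']
q=proj(c,[(534+dx,-288+dy,8) for dx,dy in((111,0),(-113,-26),(-113,26))]+[(569-34,-289,40),(425,-289,24)]);print(q.round())
x0=180;cv2.imwrite('pics/w6v.png',cv2.resize(f[0:320,140:372],None,fx=1.85,fy=1.85,interpolation=cv2.INTER_CUBIC))
```

```text
[ 597.93774603 -287.88171784  145.00202716] [ 1.79931845e+02 -1.42404702e-01 -1.79983560e+02] [-2.86409246e+01  1.50858823e+01  6.58757049e+01 -8.59746135e-03
  9.91960582e+01 -1.18658642e+02]
[[255. 214.]
 [228.  -0.]
 [281.  -0.]
 [254. 121.]
 [253.  -2.]]
```

View pics/w6v.png

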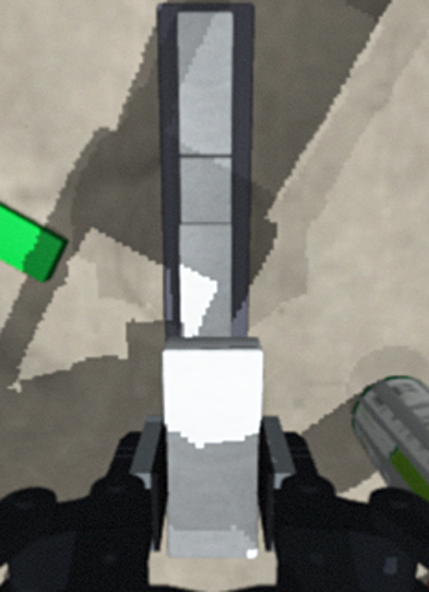

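The last view shows base_near's end at (205,12), the near/mid joint at row 155, and top_far's near end at row 223. The held block's front top edge runs from (163,350) to (262,350), and it is held square. The rest I do numerically.

```bash
cat > wall.py <<'E'
from h import *
c=load('w6.png');g=cv2.GaussianBlur(cv2.cvtColor(c['frame'],cv2.COLOR_BGR2GRAY),(0,0),.7).astype(float)
def sub(d):
    i=int(abs(d[1:-1]).argmax())+1;a,b,e=abs(d[i-1]),abs(d[i]),abs(d[i+1]);return i+.5*(a-e)/(a-2*b+e+1e-9)
def cedge(r0,r1,x,w=5):
    P=[(x-w+sub(np.gradient(g[r,x-w:x+w+1])),r) for r in range(r0,r1,3)];return np.array(P)
def redge(x0,x1,y,w=4):
    return np.array([(x,y-w+sub(np.gradient(g[y-w:y+w+1,x]))) for x in range(x0,x1,3)])
def rep(n,P,z):
    W=onz(c,P,z)[:,:2];m=np.median(W,0);print(n,'med',m.round(1),'sd',W.std(0).round(1));return W
def line(n,P,z):
    W=onz(c,P,z)[:,:2];k=np.polyfit(W[:,0],W[:,1],1)
    for _ in range(3):
        e=abs(W[:,1]-np.polyval(k,W[:,0]));W=W[e<=max(np.median(e)*2,.3)];k=np.polyfit(W[:,0],W[:,1],1)
    print(n,'slope deg',np.degrees(np.arctan(k[0])).round(2),'y at 500',np.polyval(k,500).round(2),'at 540',np.polyval(k,540).round(2),len(W))
line('near L',cedge(12,80,236),24);line('near R',cedge(12,80,265),24)
line('mid L',cedge(88,117,237),24);line('mid R',cedge(88,117,265),24)
line('far L',cedge(126,172,238),40);line('far R',cedge(126,172,265),40)
line('plate L',cedge(10,75,226),8);line('plate R',cedge(10,75,276),8)
rep('near end',redge(240,263,7),24);rep('joint',redge(240,263,84),24);rep('far end top',redge(241,263,120),40)
s=[597.94,-287.88,145.0]
rep('held front top',redge(232,278,189),s[2]+35.4)
H=onz(c,np.vstack([cedge(195,225,228),cedge(195,225,281)]),s[2]+35.4)[:,:2];n=len(H)//2
print('held L,R y',np.median(H[:n,1]),np.median(H[n:,1]),'slopes',np.degrees(np.polyfit(H[:n,0],H[:n,1],1)[0]),np.degrees(np.polyfit(H[n:,0],H[n:,1],1)[0]))
E
python3 wall.py
```

```text
near L slope deg 0.06 y at 500 -305.64 at 540 -305.6 23
near R slope deg -0.26 y at 500 -278.16 at 540 -278.34 23
mid L slope deg -0.13 y at 500 -305.58 at 540 -305.66 10
mid R slope deg 0.5 y at 500 -278.1 at 540 -277.75 10
far L slope deg -0.32 y at 500 -305.49 at 540 -305.72 16
far R slope deg 0.06 y at 500 -278.15 at 540 -278.1 16
plate L slope deg 0.28 y at 500 -317.76 at 540 -317.56 15
plate R slope deg -0.06 y at 500 -265.62 at 540 -265.66 21
near end med [ 431.9 -291.7] sd [0.  6.4]
joint med [ 500.2 -292. ] sd [1.3 6.8]
far end top med [ 535.9 -291. ] sd [0.8 6.7]
held front top med [ 563.6 -288.4] sd [0.1 6.9]
held L,R y -302.07794448866116 -274.74954306549216 slopes 0.18577472379673216 -0.0806613186264094
```

```bash
python3 -c "
from h import *
rows([(496.5,-291.3,145,180),(496.5,-291.3,12,180)])"
```

```text
t 15.65 pose [ 597.9 -287.9  145. ] [ 1.7993e+02 -1.4000e-01 -1.7998e+02] q1,6 [ -28.6 -118.7]
{"slide":[101.4,-3.4,0.0],"yaw":0.000},{"slide":[101.4,-3.4,133.0],"yaw":0.000},
```

{"op": "play_rows", "data": {
  "increments": [
    {"slide": [30, -1, 0], "yaw": 0},
    {"slide": [65, -2, 0], "yaw": 0},
    {"slide": [92, -3, 0], "yaw": 0},
    {"slide": [101.4, -3.4, 10], "yaw": 0},
    {"slide": [101.4, -3.4, 40], "yaw": 0},
    {"slide": [101.4, -3.4, 70], "yaw": 0},
    {"slide": [101.4, -3.4, 95], "yaw": 0},
    {"slide": [101.4, -3.4, 112], "yaw": 0},
    {"slide": [101.4, -3.4, 123], "yaw": 0},
    {"slide": [101.4, -3.4, 130], "yaw": 0},
    {"slide": [101.4, -3.4, 133], "yaw": 0},
    {"slide": [101.4, -3.4, 133], "yaw": 0}
  ]
}}

```text
t: 16.65
tcp_pos: [497.3, -291.7, 13.8]
tcp_rot: [-180.0, 0.0, -180.0]
contact_force: [0.3, 0.4, -0.8]
grip_width: 26.3
grasp_force: 59.9
```

{"op": "play_rows", "data": {
  "increments": [
    {"slide": [0, 0, 0], "yaw": 0},
    {"slide": [0, 0, 0], "yaw": 0},
    {"slide": [0, 0, 0], "yaw": 0}
  ]
}}

```text
t: 16.9
tcp_pos: [498.0, -292.1, 14.6]
tcp_rot: [-179.9, 0.1, -180.0]
contact_force: [-0.0, 0.2, -0.5]
grip_width: 26.5
grasp_force: 59.9
```

```bash
cat > chk.py <<'E'
import sys,re
src=open('wall.py').read().split("line('near L'")[0].replace("load('w6.png')","cam('wrist',sys.argv[1])")
exec("import sys\n"+src)
s=manip.get_state();p=s['tcp_pos'];print(p.round(2),np.array(s['tcp_rot']).round(2),s['contact_force'].round(1))
zt=p[2]+35.4
def auto(exp,z,vert):  # find edge near expected world pts
    q=proj(c,[exp])[0].round().astype(int);return q
q=proj(c,[(p[0]-34.3,p[1]-.5,zt),(432,-291.85,24),(450,-305.85,24),(450,-277.85,24),(p[0]-25,p[1]-14.5,zt),(p[0]-25,p[1]+13.5,zt)]).round().astype(int);print(q.tolist())
F=rep('held front top',redge(q[0][0]-18,q[0][0]+18,q[0][1]),zt)
if q[1][1]>6: rep('near end',redge(q[1][0]-8,q[1][0]+8,q[1][1]),24)
for n,i,z in(('near L',2,24),('near R',3,24),('held L',4,zt),('held R',5,zt)):
    if q[i][1]>4: P=cedge(max(q[i][1]-6,1),q[i][1]+8,q[i][0],4);rep(n,P,z)
E
python3 chk.py w7.png
```

```text
[ 497.89 -291.98   14.4 ] [-1.7995e+02  8.0000e-02 -1.7998e+02] [ 0.5  0.1 -0.4]
[[254, 189], [256, 122], [232, 154], [280, 154], [227, 206], [282, 206]]
held front top med [ 463.3 -293.5] sd [0.  5.2]
near end med [ 431.9 -291.9] sd [0.  2.9]
near L med [ 449.9 -306. ] sd [2.5 0.1]
near R med [ 449.9 -278.3] sd [2.5 0.1]
held L med [ 472.7 -306.4] sd [2.3 0.1]
held R med [ 472.7 -278.4] sd [2.3 0. ]
```

{"op": "play_rows", "data": {
  "increments": [
    {"slide": [-1.5, 0.2, 0], "yaw": 0},
    {"slide": [-3.3, 0.2, 1], "yaw": 0},
    {"slide": [-3.3, 0.2, 3], "yaw": 0},
    {"slide": [-3.3, 0.2, 5], "yaw": 0},
    {"slide": [-3.3, 0.2, 6.5], "yaw": 0},
    {"slide": [-3.3, 0.2, 7], "yaw": 0},
    {"slide": [-3.3, 0.2, 7], "yaw": 0}
  ]
}}

```text
t: 17.53
tcp_pos: [500.4, -291.3, 5.9]
tcp_rot: [180.0, -0.0, -180.0]
contact_force: [0.1, 0.2, -0.4]
grip_width: 26.2
grasp_force: 59.9
```

```bash
python3 chk.py w8.png
```

```text
[ 500.5  -291.37    6.12] [ 1.7999e+02 -2.0000e-02 -1.7999e+02] [ 0.1  0.3 -0.8]
[[254, 189], [254, 118], [229, 152], [280, 152], [227, 207], [282, 207]]
held front top med [ 465.6 -292.8] sd [0.  5.2]
near end med [ 431.9 -292.2] sd [0.  2.7]
near L med [ 449.9 -305.8] sd [2.3 0. ]
near R med [ 449.9 -278.2] sd [2.3 0.1]
held L med [ 475.6 -305.6] sd [2.3 0.1]
held R med [ 475.6 -277.7] sd [2.3 0. ]
```

{"op": "play_rows", "data": {
  "increments": [
    {"slide": [-0.8, -0.3, 0], "yaw": 0},
    {"slide": [-0.8, -0.3, 0.5], "yaw": 0},
    {"slide": [-0.8, -0.3, 1], "yaw": 0},
    {"slide": [-0.8, -0.3, 1.5], "yaw": 0},
    {"slide": [-0.8, -0.3, 1.5], "yaw": 0}
  ]
}}

```text
t: 18.0
tcp_pos: [501.4, -291.7, 4.7]
tcp_rot: [180.0, -0.0, -180.0]
contact_force: [-0.2, -0.0, -0.6]
grip_width: 26.6
grasp_force: 59.9
```

{"op": "play_rows", "data": {
  "increments": [
    {"slide": [0, 0, 0.5], "yaw": 0},
    {"slide": [0, 0, 1], "yaw": 0},
    {"slide": [0, 0, 1], "yaw": 0}
  ]
}}

```text
t: 18.25
tcp_pos: [501.5, -291.8, 4.6]
tcp_rot: [-180.0, 0.0, -180.0]
contact_force: [-2.6, 1.8, 4.2]
grip_width: 26.4
grasp_force: 60.5
```

```bash
python3 chk.py w9.png
```

```text
[ 501.53 -291.86    4.61] [-1.7998e+02  2.0000e-02 -1.7999e+02] [-3.2  1.6  5. ]
[[254, 189], [255, 116], [229, 151], [281, 151], [227, 207], [282, 207]]
held front top med [ 466.7 -293.2] sd [0.  5.2]
near end med [ 431.9 -292.2] sd [0.  2.7]
near L med [ 450.2 -305.9] sd [2.3 0.1]
near R med [ 450.3 -278.2] sd [2.3 0. ]
held L med [ 476.7 -306.1] sd [2.3 0.1]
held R med [ 476.7 -278.2] sd [2.3 0. ]
```

Seated at 5 N contact and aligned within about 0.3 mm. Now I release.

{"op": "play_rows", "data": {
  "increments": [
    {"slide": [0, 0, 0], "yaw": 0},
    {"slide": [0, 0, 0], "yaw": 0},
    {"slide": [0, 0, 0], "yaw": 0},
    {"slide": [0, 0, 0], "yaw": 0}
  ],
  "jaw": 0.1
}}

```text
t: 18.63
tcp_pos: [501.4, -291.7, 3.5]
tcp_rot: [180.0, -0.0, -180.0]
contact_force: [-1.0, 1.2, -0.2]
grip_width: 38.6
grasp_force: 0.0
```

{"op": "play_rows", "data": {
  "increments": [
    {"slide": [0, 0, -5], "yaw": 0},
    {"slide": [0, 0, -15], "yaw": 0},
    {"slide": [0, 0, -40], "yaw": 0},
    {"slide": [0, 0, -80], "yaw": 0},
    {"slide": [0, 0, -120], "yaw": 0},
    {"slide": [-40, 0, -140], "yaw": 0},
    {"slide": [-80, 0, -140], "yaw": 0},
    {"slide": [-100, 0, -140], "yaw": 0},
    {"slide": [-100, 0, -140], "yaw": 0},
    {"slide": [-100, 0, -140], "yaw": 0}
  ]
}}

```text
t: 19.47
tcp_pos: [602.0, -291.4, 143.7]
tcp_rot: [180.0, -0.0, -179.9]
contact_force: [-0.2, 0.2, -0.3]
grip_width: 38.7
grasp_force: 0.0
```

Run:
```python
src=open('wall.py').read().split("line('near L'")[0].replace("load('w6.png')","cam('wrist','w10.png')");exec(src)
s=manip.get_state();print(s['tcp_pos'],s['grip_width'])
q=proj(c,[(x,-292,z) for x,z in((432,24),(466.7,40),(535.2,40))]+[(500,-306,40),(500,-278,40),(555,-306,40),(555,-278,40),(450,-306,24),(450,-278,24)]).round().astype(int);print(q.tolist())
for n,i,z in(('near end',0,24),('front',1,40),('gap',2,40)):
    if q[i][1]>5: rep(n,redge(q[i][0]-9,q[i][0]+9,q[i][1]),z)
print('gap profile',g[q[2][1]-6:q[2][1]+7,q[2][0]].round().tolist())
for n,i,z,h in(('new L',3,40,12),('new R',4,40,12),('far L',5,40,8),('far R',6,40,8),('near L',7,24,8),('near R',8,24,8)):
    r=q[i][1]
    if r-h>0: P=cedge(r-h,r+h,q[i][0],4);rep(n,P,z);line(n,P,z)
```

```text
[ 601.24460006 -291.66595238  143.95457675] 38.77688083367674
[[254, 1], [254, 38], [254, 116], [239, 77], [269, 78], [240, 137], [268, 137], [239, 23], [269, 23]]
front med [ 468.5 -293.6] sd [0.7 4.6]
gap med [ 536.  -293.7] sd [0. 5.]
gap profile [151.0, 153.0, 153.0, 153.0, 149.0, 135.0, 119.0, 133.0, 154.0, 164.0, 165.0, 164.0, 164.0]
new L med [ 498.3 -306. ] sd [6.  0.1]
new L slope deg -0.51 y at 500 -305.99 at 540 -306.35 8
new R med [ 499.1 -278.4] sd [6.  0.1]
new R slope deg -0.47 y at 500 -278.43 at 540 -278.76 8
far L med [ 554.3 -305.6] sd [5.  0.2]
far L slope deg -1.64 y at 500 -304.14 at 540 -305.28 6
far R med [ 554.3 -278.1] sd [5.  0.1]
far R slope deg 0.59 y at 500 -278.61 at 540 -278.2 6
near L med [ 449.9 -305.8] sd [4.3 0.2]
near L slope deg 2.03 y at 500 -303.97 at 540 -302.55 6
near R med [ 449.8 -277.8] sd [4.3 0.1]
near R slope deg 0.52 y at 500 -277.37 at 540 -277.01 6
```

```bash
python3 ang.py top9.png; python3 -c "
from h import *
print(manip.job_done())"
```

```text
61.0 176.94270706176758 153.28515625 60.651390608780375
149.0 199.02473831176758 161.7770175933838 148.9554259028417
331.5 189.43294143676758 148.0441074371338 331.4255291732955
the job is handed in; nothing more can be done
None
```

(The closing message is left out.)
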